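Find the soft brake lever and hold it in

ROBOT

A 7-joint arm with a two-finger parallel gripper is mounted at the origin on a cart in front of the work surface, level with it; the furniture and walls round the work are solid. World frame = base frame: x ahead of the robot, y to its left, z up, the work surface at z = 0. Lengths are in mm, angles in degrees, forces in N, time in s.
With the tool pointing down it reaches from about 425 to 875 mm from the base axis. Payload 4.7 kg.
Tool frame: the origin (TCP) lies midway between the tips of the shut fingers; the grasp point (between the pads) lies hold_point_z behind it (hold_point_z is the distance from the TCP to the grasp point, in mm); z points along the fingers, y is the line along which they close (so a half turn about z gives the same grasp; the last joint's range is limited). The gripper opens to 87 mm and grips with 3 to 60 N. Pads are 19 mm wide; open, the fingers measure 117 mm over their backs; the gripper's body (75 mm by 190 mm) begins 51 mm behind the grasp point.
Start: joints at [-74.823, 18.392, -4.016, 83.108, 1.295, 78.541, -3.26], TCP at [161.343, 629.678, 222.587] pointing down, gripper open.
Joint ranges: [-163.93, 163.93], [-17.29, 119.83], [-79.2, 71.16], [3.27, 140.29], [-89.18, 269.18], [5.43, 117.66], [-154.24, 154.24]. Speed limits (degrees/s): [147.25, 147.25, 180, 180, 180, 180, 180].

INTERFACE

Orientations are given as [roll, pitch, yaw] about the fixed x, y, z axes, in that order (R = Rz(yaw) Ry(pitch) Rx(roll)).
In Python, from bench import * gives the robot as it stands.
- The arm moves only by the tool send_rows, never from a script. Its argument "targets" is a list of rows, each a list of 3 entries, a list of its own where there are three numbers: the shift along the tool's x, y, z in mm, then the turn, a rotation vector about the tool's x, y, z in rad, then the closure, from -1 (fully open) to 1 (shut). A call has 1 to 10 rows; each row is the pose to reach, as a shift and turn from the pose commanded when the call began, along the tool's axes at that moment; what a row does not reach only later rows make up. A row lasts 1/8 s, in which the tool goes at most 62.5 mm and 10.7 degrees, less where a joint would pass 70% of its speed; a pose out of reach is approached as far as the arm can. A call with a gripper value outside its range is refused whole. The fingers move at their own pace and stop on an object; the grip force is fixed at half the most. Time passes only in rows, so rows that repeat a pose let the fingers close. It gives the time, the measured TCP pose, the force, the opening and the grip force at its end, in the units of the state.
- observe(): the state, without advancing time (a new reading comes with each control period).
- capture(name): name is "side" or "top" or "wrist"; returns a dict with "img" (400x640x3 uint8, red, green, blue), "range_z" (400x640 float32, mm along the optical axis (not along the pixel's ray), 0 where there is no reading), "fx", "fy", "cx", "cy" (pixels), "R" (3x3) and "t" (3): a world point X has camera coordinates R X + t; the wrist camera has in their place "hand_eye" (4x4, takes a point from camera to tool coordinates, whose origin is the TCP and whose axes are the flange's). Camera axes: x right, y down, z forward; pixel columns grow to the right and rows downward; lengths in mm; the calibration is good to about 2 mm. A picture is of the moment at which its call begins: read the wrist's pose just before it.
- hand_in(): hands the job in; it is judged then, once.
The state is a dict: "time_s": time; "joints": joint angles; "dq": joint speeds; "joint_torque": joint torques, N m; "eef_pos": TCP position; "orientation": TCP orientation; "force": force on the tool from outside, world axes, zero at the start; "ft_torque": the same for the moment, N m; "width": finger opening in mm; "grasp_force": force on a finger pad.
Only numpy, scipy, OpenCV 4.12 (cv2) and the standard library are available. Lean on these libraries where they do the work, as an engineer would, in place of code of your own. Each camera call takes 0.05 s, during which the arm holds its last target. There are 200 camera calls.

TASK

Check the two hydraulic brake levers of the handlebar in the vice: with the backs of the fingers press the left lever in towards its grip until it stops firmly, hold it there a moment and let it spring right out again, then press in the right one the same way. A good lever stops well short of the bar, while the soft one, with air in it, comes right in to its grip. Finish while still holding the soft lever pressed right in, so that I can strap it down overnight, with the other lever fully out; keep the fingers on the outer side of the levers without straddling or pinching them, press no harder than a hand would, and leave the loose things on the counter alone.

Things in the scene. Friction and masses are not known exactly. Their poses are not given: they have to be found in the camera images.
- handlebar: satin metal handlebar tube, 22 mm thick, 500 mm long, fixed level in the vice. Origin on its axis at mid-length, 108 mm above the counter; y runs along it to its left end, x away from the robot, z up. Brown leather grips, 31 mm thick, cover it from 113 to 247 mm either side of the middle. A brake lever lies along each grip, on the robot's side, at the tube's height.
- vice: blue bench vice bolted to the counter, clamping the handlebar; fixed. Origin on the counter under it, x away from the robot, z up. 120 mm high, 128 mm wide over the tommy bar; it reaches from 99 mm before its origin (tommy bar, 69 mm up) to 74 mm behind it.
- left_pad (a point): where to press the left lever: middle of the outer face of its satin blade (14 mm high, 7.5 thick, 125 long), 85 mm from the pivot; free space above and 75 mm below. Turns with the lever; when out, axes as the handlebar's: press towards +x. The blade's free tip lies 36 mm on at plus y, up to 10 mm further out (-x); the pivot lies the other way.
- left_pivot (a point): upright hinge axis of the left lever at blade height, 105 mm from the handlebar's middle along it and 40 mm before its axis; the fluid cylinder, black, is clamped to the tube just inboard.
- lever_left (a joint): swing of the left lever in rad: 0 out, grows as it is pressed to the grip. A spring returns it (at the pad 2 N at 0, 4 N at the end). A firm lever comes up hard at 0.25 to 0.3 (pad moved 22 to 27 mm), a soft one goes to 0.49, where its tip meets the grip (pad moved 44 mm). Either may be the soft one; it does not show, it can only be felt by pressing.
- right_pad (a point): where to press the right lever: middle of the outer face of its satin blade (14 mm high, 7.5 thick, 125 long), 85 mm from the pivot; free space above and 75 mm below. Turns with the lever; when out, axes as the handlebar's: press towards +x. The blade's free tip lies 36 mm on at minus y, up to 10 mm further out (-x); the pivot lies the other way.
- right_pivot (a point): upright hinge axis of the right lever at blade height, 105 mm from the handlebar's middle along it and 40 mm before its axis; the fluid cylinder, black, is clamped to the tube just inboard.
- lever_right (a joint): swing of the right lever in rad: 0 out, grows as it is pressed to the grip. A spring returns it (at the pad 2 N at 0, 4 N at the end). A firm lever comes up hard at 0.25 to 0.3 (pad moved 22 to 27 mm), a soft one goes to 0.49, where its tip meets the grip (pad moved 44 mm). Either may be the soft one; it does not show, it can only be felt by pressing.
- pliers: pliers with blue handles, 49 x 168 x 15 mm, lying; loose, not needed, to be left where it is; origin under its middle.
- driver_red: screwdriver with a red handle, 22 x 190 x 22 mm, lying; loose, not needed, to be left where it is; origin under its middle.
- wax_tin: round golden wax tin, 62 mm across, 25 mm high; loose, not needed, to be left where it is; origin under its middle.
- spray_can: white and blue spray can with a red cap, 52 mm across, 200 mm high, standing; loose, not needed, to be left where it is; origin under its middle.

How it is judged:
By the outcome, as a careful person would: the job done as asked, in the order asked, and still so for the second after the job is handed in, while the arm keeps its last pose, push and grip.
It also fails if it takes over 64 s, if anything falls off the work surface, if the arm or the gripper's body presses on something with over 40 N, if the wrist force passes 120 N, or if a joint passes its speed limit or range.

## Working session

There is one attempt and no reset: what is moved stays moved. The work goes in short steps, Python scripts to look and compute and a tool call to move; the robot and the scene stay as the last step left them, time stands still between calls to the robot, and variables do not carry over. Pictures are saved under pics/ and viewed, at most 10 in all, crops included, and the job is handed in when it is done.

Besides the shell and the picture viewer there is one more tool, called after "Request:" by a JSON object that holds its "fn" and its "kwargs". send_rows: Moves the arm, as the interface text tells. Its arguments: {"type":"object","properties":{"targets":{"type":"array","items":{"type":"array"}}},"required":["targets"]}

```bash
mkdir -p pics; python3 - <<'E'
from bench import *
import cv2,numpy as np
s=observe();print(s)
for n in("top","side"):
    c=capture(n);cv2.imwrite(f"pics/{n}0.png",c["img"][:,:,::-1]);np.savez(f"{n}0.npz",**c);print(n,c["fx"],c["cx"],c["cy"],c["R"],c["t"])
E
```

```text
{'time_s': 0.0, 'joints': array([-74.82144818,  18.43945147,  -4.01404496,  83.17383265,
         1.29568189,  78.54132875,  -3.26151591]), 'dq': array([ 0.09803239,  0.14315677, -0.04917234,  0.01072659,  0.03686483,
        0.00514957, -0.03034033]), 'joint_torque': array([-1.57730842e-04, -4.91313958e+01, -4.04158132e-01, -3.12521982e+01,
       -6.39849692e-02,  4.39915771e-02,  1.80127045e-04]), 'eef_pos': array([161.25939653, 629.11224049, 221.46624925]), 'orientation': array([-1.79890661e+02,  6.87259060e-03,  1.65628390e+02]), 'force': array([ 0.33688224,  0.93637907, -0.28598315]), 'ft_torque': array([-0.01287158,  0.00439288, -0.01809778]), 'grasp_force': 0.0, 'width': 87.09110600515106}
top 463.69835857949533 316.89708608713613 202.967258566803 [[-0.0024741  -0.99998665  0.00453533]
 [-0.98871664  0.00176687 -0.14978748]
 [ 0.14977747 -0.00485475 -0.98870781]] [ -73.45568784  573.15969639 1335.88330758]
side 376.52639923493615 317.8197922352669 200.98295668859683 [[ 0.99544415 -0.09135726  0.02729086]
 [-0.02352652 -0.51272532 -0.8582303 ]
 [ 0.09239828  0.85367828 -0.51253874]] [-568.69190826   69.63225959 1056.44361879]
```

View pics/top0.png

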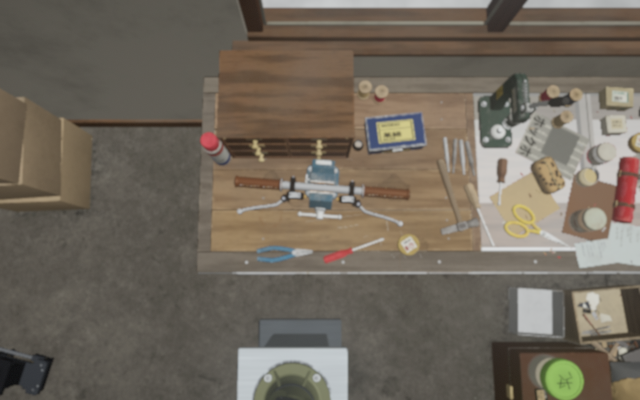

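View pics/side0.png

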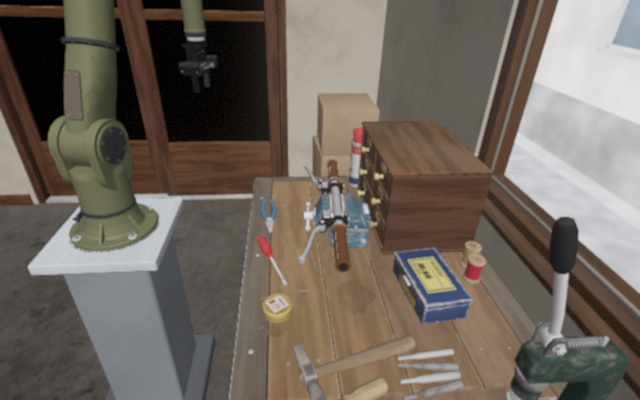

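The top view shows the bar from the left grip end near (237,182) to the right near (408,193). The lever tips are near (240,211) and (401,223). The vice is around (320,190). Pliers, driver and tin lie nearer the robot, at rows 240-260.

```bash
cat > h.py <<'E'
import numpy as np,cv2
def cloud(c):
    v,u=np.mgrid[:400,:640];z=c["range_z"].astype(float)
    P=np.stack([(u-c["cx"])/c["fx"]*z,(v-c["cy"])/c["fy"]*z,z],-1)
    W=(P-c["t"])@c["R"]; W[z==0]=np.nan; return W
E
python3 - <<'E'
from h import *
c=np.load("top0.npz");W=cloud(c);img=c["img"].astype(int)
def rng(r,cc): return W[r[0]:r[1],cc[0]:cc[1]].reshape(-1,3),img[r[0]:r[1],cc[0]:cc[1]].reshape(-1,3)
P,I=rng((170,205),(228,415))
# grips: brown & high
m=(P[:,2]>105)&(P[:,2]<135)&(I[:,0]-I[:,2]>35)
G=P[m];print(len(G),np.nanmedian(G[:,2]))
d=cv2.fitLine(G[:,:2].astype(np.float32),cv2.DIST_HUBER,0,.01,.01).ravel();print(d,np.degrees(np.arctan2(-d[0],d[1])))
t=(G[:,:2]-d[2:])@d[:2];print("ends",d[2:]+d[:2]*np.percentile(t,.5),d[2:]+d[:2]*np.percentile(t,99.5),np.ptp(t))
P,I=rng((190,228),(234,406))
m=(P[:,2]>90)&(P[:,2]<128)
L=P[m]
uy=d[:2]*np.sign(d[1]);ux=np.array([uy[1],-uy[0]])
mid=(d[2:]+d[:2]*np.percentile(t,.5)+d[2:]+d[:2]*np.percentile(t,99.5))/2
print("mid",mid,"ux",ux,"uy",uy)
a=(L[:,:2]-mid)@ux;b=(L[:,:2]-mid)@uy
for k in range(-240,241,15):
    s=(abs(b-k)<4)&(a<-25)
    if s.any():print(k,s.sum(),a[s].min().round(),a[s].max().round(),np.median(a[s]).round(1),np.median(L[s,2]).round())
for n,r,cc in(("pliers",(243,264),(254,314)),("driver",(235,264),(322,386)),("tin",(232,256),(396,420)),("can",(130,165),(198,232))):
    P,I=rng(r,cc);q=P[P[:,2]>8];print(n,np.nanmin(q,0).round(),np.nanmax(q,0).round())
E
```

```text
991 121.94026358181021
[ 7.9034030e-02  9.9687195e-01  6.0528400e+02 -8.6335548e+01] -4.5330434
ends [ 585.66512337 -333.79229907] [624.6865519  158.39274164] 497.39564816249367
mid [605.17583763 -87.69977872] ux [ 0.99687195 -0.07903403] uy [0.07903403 0.99687195]
-225 14 -89.0 -77.0 -82.8 116.0
-210 10 -81.0 -72.0 -75.8 115.0
-195 9 -76.0 -68.0 -70.9 113.0
-180 9 -72.0 -64.0 -69.5 116.0
-165 8 -68.0 -61.0 -64.8 114.0
-150 8 -65.0 -60.0 -62.8 115.0
-135 9 -62.0 -56.0 -58.7 117.0
-120 13 -57.0 -46.0 -53.0 116.0
-105 25 -45.0 -25.0 -36.8 123.0
-90 18 -40.0 -25.0 -34.7 124.0
-75 9 -35.0 -28.0 -33.1 124.0
-60 13 -35.0 -25.0 -32.2 125.0
-45 6 -30.0 -25.0 -28.1 115.0
-30 15 -47.0 -28.0 -37.5 111.0
-15 30 -56.0 -26.0 -38.0 115.0
0 33 -57.0 -25.0 -39.0 106.0
15 30 -56.0 -25.0 -40.5 108.0
30 30 -49.0 -26.0 -38.3 112.0
45 4 -29.0 -26.0 -27.8 113.0
60 7 -34.0 -26.0 -28.8 123.0
75 11 -35.0 -25.0 -33.6 126.0
90 13 -40.0 -29.0 -34.5 123.0
105 22 -45.0 -26.0 -38.6 123.0
120 12 -55.0 -44.0 -50.0 116.0
135 9 -62.0 -53.0 -57.5 116.0
150 9 -64.0 -57.0 -60.6 115.0
165 8 -68.0 -62.0 -65.4 117.0
180 9 -71.0 -63.0 -68.4 115.0
195 11 -75.0 -66.0 -71.9 113.0
210 9 -80.0 -71.0 -76.5 115.0
225 17 -89.0 -75.0 -82.7 115.0
pliers [403. -57.   8.] [451. 105.  25.]
driver [ 399. -274.    8.] [474. -93.  29.]
tin [ 422. -382.    9.] [ 482. -314.   36.]
can [696. 150.   8.] [746. 244. 241.]
```

```bash
cat >> h.py <<'E'
from scipy.spatial.transform import Rotation as Ro
mid=np.array([605.2,-87.7]);ux=np.array([.99687,-.07903]);uy=np.array([.07903,.99687])
BY=85.47  # tool yaw with tool y along bar x
def bar(a,b,z): return np.r_[mid+a*ux+b*uy,z]
def pad(side,th,gap=0,back=15.):  # TCP (a,b) with finger back against the pad, and the yaw
    c,s=np.cos(th),np.sin(th); a=-40-34*c+85*s-(back+gap)*c; b=105+34*s+85*c+(back+gap)*s
    return a,b*side,BY-side*np.degrees(th)
def delta(st,p,yaw,rp=(180,0)):
    R0=Ro.from_euler("xyz",st["orientation"],degrees=True);R1=Ro.from_euler("xyz",[rp[0],rp[1],yaw],degrees=True)
    return (R0.inv().apply(p-st["eef_pos"])).round(1),(R0.inv()*R1).as_rotvec().round(3)
def show(st): 
    d=st["eef_pos"][:2]-mid; print("t",st["time_s"],"ab z",(d@ux).round(1),(d@uy).round(1),st["eef_pos"][2].round(1),"rpy",st["orientation"].round(1),"F",st["force"].round(1),"w",round(st["width"],1))
E
python3 - <<'E'
from bench import *; from h import *
s=observe();show(s)
a,b,y=pad(1,0,30);print(a,b,y,bar(a,b,200));print(delta(s,bar(a,b,200),y))
W=cloud(np.load("top0.npz"));print(W[150,[250,300,345]],W[100,300])
try: print(hold_point_z)
except NameError: pass
E
```

```text
t 0.1 ab z -499.2 679.6 221.6 rpy [-179.9    0.   165.6] F [ 0.6  0.4 -0.6] w 86.9
-119.0 190.0 85.47 [501.58817 111.10987 200.     ]
(array([-458.3, -417.4,   22.3]), array([-1.000e-03,  1.000e-03,  1.399e+00]))
[[ 725.16910055  121.85361493   81.15873596]
 [ 723.59473122  -25.33106506   86.30187594]
 [ 724.15448537 -157.44173974   83.62218515]] [818.99617919 -29.76876674 236.27430721]
18.700000000000003
```

Request:
{"fn": "send_rows", "kwargs": {"targets": [[[-46,-42,2],[0,0,0.14],1],[[-92,-83,4],[0,0,0.28],1],[[-138,-125,7],[0,0,0.42],1],[[-183,-167,9],[0,0,0.56],1],[[-229,-209,11],[0,0,0.7],1],[[-275,-250,13],[0,0,0.84],1],[[-321,-292,15],[0,0,0.98],1],[[-367,-334,18],[0,0,1.12],1],[[-412,-376,20],[0,0,1.26],1],[[-458,-417,22],[0,0,1.4],1]]}}

```text
time_s: 1.35
eef_pos: [502.1, 110.3, 200.4]
orientation: [180.0, -0.0, 85.2]
force: [1.3, 0.9, -0.8]
width: 1.4
grasp_force: 0.0
```

```bash
python3 - <<'E'
from bench import *; from h import *
s=observe();show(s);print(s["joints"].round(0))
a,b,y=pad(1,0,30);print(delta(s,bar(a,b,85),y))
E
```

```text
t 1.35 ab z -118.5 189.3 200.4 rpy [180.   -0.   85.2] F [ 1.3  0.9 -0.8] w 1.4
[-42.   2.  28. 105.  -1.  73. -19.]
(array([  0.7,  -0.6, 115.4]), array([ 0.   , -0.001, -0.005]))
```

Request:
{"fn": "send_rows", "kwargs": {"targets": [[[0,0,30],[0,0,0],1],[[0,0,60],[0,0,0],1],[[1,0,90],[0,0,0],1],[[1,0,115],[0,0,-0.005],1],[[1,0,115],[0,0,-0.005],1],[[1,0,115],[0,0,-0.005],1],[[1,0,115],[0,0,-0.005],1]]}}

```text
time_s: 2.22
eef_pos: [502.6, 113.4, 86.9]
orientation: [179.9, -0.1, 85.7]
force: [0.1, 0.3, -0.6]
width: 0.6
grasp_force: 0.0
```

```bash
python3 - <<'E'
from bench import *; from h import *
s=observe();show(s)
c=capture("top");cv2.imwrite("pics/top1.png",cv2.resize(c["img"][150:275,210:440,::-1],None,fx=3,fy=3))
for side in(1,-1):
    a0,b0,y0=pad(side,0,0)
    for th in np.arange(0,.56,.05):
        a,b,y=pad(side,th); print(side,th.round(2),"ytool",round(a-a0,1),"xtool",round(b-b0,1),"turn",round(side*th,2))
E
```

```text
t 2.225 ab z -118.2 192.3 86.9 rpy [ 1.799e+02 -1.000e-01  8.570e+01] F [ 0.1  0.3 -0.6] w 0.6
1 0.0 ytool 0.0 xtool 0.0 turn 0.0
1 0.05 ytool 4.3 xtool 2.3 turn 0.05
1 0.1 ytool 8.7 xtool 4.5 turn 0.1
1 0.15 ytool 13.3 xtool 6.4 turn 0.15
1 0.2 ytool 17.9 xtool 8.0 turn 0.2
1 0.25 ytool 22.6 xtool 9.5 turn 0.25
1 0.3 ytool 27.3 xtool 10.7 turn 0.3
1 0.35 ytool 32.1 xtool 11.6 turn 0.35
1 0.4 ytool 37.0 xtool 12.4 turn 0.4
1 0.45 ytool 41.9 xtool 12.9 turn 0.45
1 0.5 ytool 46.7 xtool 13.1 turn 0.5
1 0.55 ytool 51.7 xtool 13.1 turn 0.55
-1 0.0 ytool 0.0 xtool 0.0 turn -0.0
-1 0.05 ytool 4.3 xtool -2.3 turn -0.05
-1 0.1 ytool 8.7 xtool -4.5 turn -0.1
-1 0.15 ytool 13.3 xtool -6.4 turn -0.15
-1 0.2 ytool 17.9 xtool -8.0 turn -0.2
-1 0.25 ytool 22.6 xtool -9.5 turn -0.25
-1 0.3 ytool 27.3 xtool -10.7 turn -0.3
-1 0.35 ytool 32.1 xtool -11.6 turn -0.35
-1 0.4 ytool 37.0 xtool -12.4 turn -0.4
-1 0.45 ytool 41.9 xtool -12.9 turn -0.45
-1 0.5 ytool 46.7 xtool -13.1 turn -0.5
-1 0.55 ytool 51.7 xtool -13.1 turn -0.55
```

View pics/top1.png

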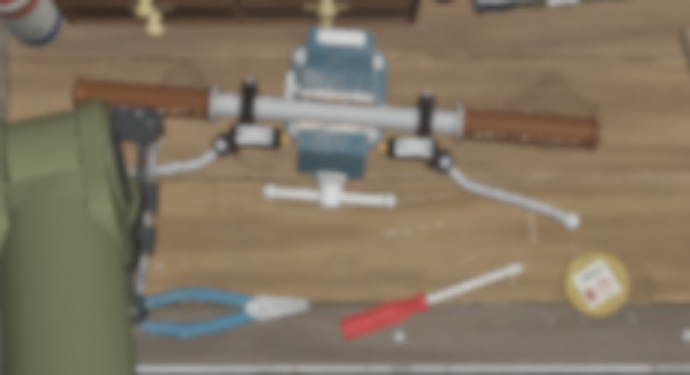

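The hand hides the left lever in this view, as expected; the right lever and the loose things are undisturbed. I'll approach until I feel contact.

Request:
{"fn": "send_rows", "kwargs": {"targets": [[[-2,10,1],[0,0,0],1],[[-2,18,1],[0,0,0],1],[[-2,22,1],[0,0,0],1],[[-2,22,1],[0,0,0],1]]}}

```text
time_s: 2.78
eef_pos: [523.7, 109.2, 84.4]
orientation: [-180.0, 0.0, 85.7]
force: [-0.0, -0.0, 0.0]
width: 0.3
grasp_force: 0.0
```

Request:
{"fn": "send_rows", "kwargs": {"targets": [[[0,2,0],[0,0,0],1],[[0,4,0],[0,0,0],1],[[0,4,0],[0,0,0],1]]}}

```text
time_s: 3.15
eef_pos: [527.5, 109.1, 84.6]
orientation: [180.0, -0.0, 85.7]
force: [-0.5, -0.7, 0.2]
width: 0.6
grasp_force: 0.0
```

Request:
{"fn": "send_rows", "kwargs": {"targets": [[[0,2,0],[0,0,0],1],[[0,4,0],[0,0,0],1],[[0,4,0],[0,0,0],1]]}}

```text
time_s: 3.52
eef_pos: [531.4, 108.9, 84.5]
orientation: [-180.0, -0.0, 85.7]
force: [0.1, 0.1, 0.3]
width: 0.1
grasp_force: 0.1
```

```bash
python3 - <<'E'
from bench import *; from h import *
show(observe())
E
```

```text
t 3.525 ab z -89.1 190.1 84.5 rpy [-180.    -0.    85.7] F [0.1 0.1 0.3] w 0.1
```

Request:
{"fn": "send_rows", "kwargs": {"targets": [[[0,2,0],[0,0,0],1],[[0,3,0],[0,0,0],1],[[0,3,0],[0,0,0],1]]}}

```text
time_s: 3.9
eef_pos: [534.1, 108.9, 84.5]
orientation: [-180.0, -0.0, 85.7]
force: [-2.2, 0.7, 1.0]
width: 0.4
grasp_force: 0.9
```

Request:
{"fn": "send_rows", "kwargs": {"targets": [[[0,2,0],[0,0,0],1],[[0,3,0],[0,0,0],1],[[0,3,0],[0,0,0],1]]}}

```text
time_s: 4.28
eef_pos: [537.4, 108.4, 84.5]
orientation: [-180.0, -0.0, 85.7]
force: [-1.4, 0.6, 0.3]
width: 0.4
grasp_force: 0.9
```

Request:
{"fn": "send_rows", "kwargs": {"targets": [[[2,3,0],[0,0,0.05],1],[[4,6,0],[0,0,0.1],1],[[6,9,0],[0,0,0.15],1],[[8,12,0],[0,0,0.2],1],[[8,12,0],[0,0,0.2],1]]}}

```text
time_s: 4.9
eef_pos: [550.0, 114.4, 84.5]
orientation: [180.0, 0.1, 74.2]
force: [-1.6, -1.4, -0.2]
width: 0.9
grasp_force: 1.0
```

Request:
{"fn": "send_rows", "kwargs": {"targets": [[[0,1,0],[0,0,0.01],1],[[0,2,0],[0,0,0.02],1],[[0,2,0],[0,0,0.02],1]]}}

```text
time_s: 5.28
eef_pos: [551.8, 114.8, 84.5]
orientation: [-180.0, 0.0, 73.1]
force: [-1.6, -0.5, -0.7]
width: 0.4
grasp_force: 1.0
```

```bash
python3 - <<'E'
from bench import *; from h import *
show(observe())
E
```

```text
t 5.275 ab z -69.2 197.7 84.5 rpy [-180.     0.    73.1] F [-1.6 -0.5 -0.7] w 0.4
```

Request:
{"fn": "send_rows", "kwargs": {"targets": [[[0,1,0],[0,0,0.01],1],[[0,2,0],[0,0,0.02],1],[[0,2,0],[0,0,0.02],1]]}}

```text
time_s: 5.65
eef_pos: [553.7, 114.9, 84.5]
orientation: [-180.0, -0.0, 72.0]
force: [-3.2, 1.7, 0.6]
width: 0.3
grasp_force: 1.2
```

Request:
{"fn": "send_rows", "kwargs": {"targets": [[[0,1,0],[0,0,0.01],1],[[0,2,0],[0,0,0.02],1],[[0,2,0],[0,0,0.02],1]]}}

```text
time_s: 6.02
eef_pos: [555.3, 114.8, 84.5]
orientation: [-179.9, -0.0, 70.8]
force: [-4.3, 3.5, 0.4]
width: 0.4
grasp_force: 2.0
```

Request:
{"fn": "send_rows", "kwargs": {"targets": [[[0,1,0],[0,0,0.01],1],[[0,2,0],[0,0,0.02],1],[[0,2,0],[0,0,0.02],1]]}}

```text
time_s: 6.4
eef_pos: [556.5, 115.0, 84.4]
orientation: [-179.8, -0.1, 69.7]
force: [-5.6, 4.9, 0.8]
width: 0.5
grasp_force: 3.0
```

Request:
{"fn": "send_rows", "kwargs": {"targets": [[[0,1,0],[0,0,0],1],[[0,2,0],[0,0,0],1],[[0,2,0],[0,0,0],1]]}}

```text
time_s: 6.78
eef_pos: [557.6, 115.1, 84.3]
orientation: [-179.7, -0.1, 69.8]
force: [-7.7, 5.9, 2.0]
width: 0.6
grasp_force: 4.0
```

Request:
{"fn": "send_rows", "kwargs": {"targets": [[[0,1,0],[0,0,0],1],[[0,2,0],[0,0,0],1],[[0,2,0],[0,0,0],1]]}}

```text
time_s: 7.15
eef_pos: [558.6, 115.2, 84.3]
orientation: [-179.6, -0.1, 69.8]
force: [-9.3, 5.8, 4.2]
width: 0.2
grasp_force: 5.1
```

```bash
python3 - <<'E'
from bench import *; from h import *
show(observe())
c=capture("side");cv2.imwrite("pics/side1.png",cv2.resize(c["img"][140:280,250:410,::-1],None,fx=4,fy=4))
E
```

```text
t 7.15 ab z -62.4 198.6 84.3 rpy [-1.796e+02 -1.000e-01  6.980e+01] F [-9.3  5.8  4.2] w 0.2
```

View pics/side1.png

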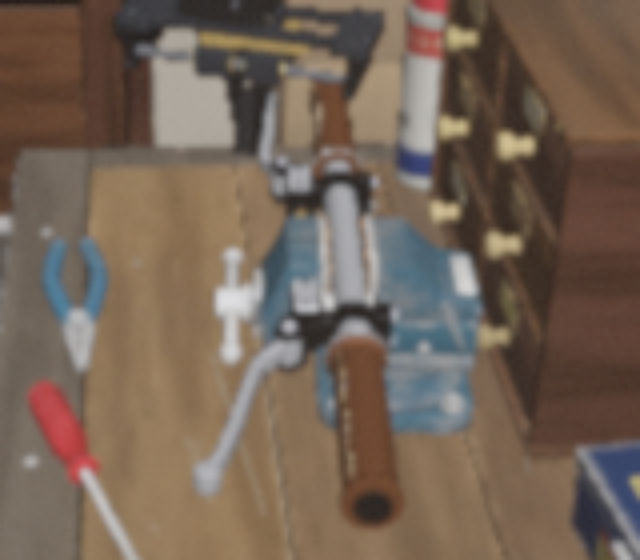

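The left lever is partly in, well short of its grip, and the force is climbing. I'll press a little more to confirm the stop.

Request:
{"fn": "send_rows", "kwargs": {"targets": [[[0,1,0],[0,0,0],1],[[0,2,0],[0,0,0],1],[[0,3,0],[0,0,0],1],[[0,4,0],[0,0,0],1],[[0,4,0],[0,0,0],1]]}}

```text
time_s: 7.82
eef_pos: [560.7, 115.3, 84.1]
orientation: [-179.4, -0.1, 69.9]
force: [-13.3, 8.2, 6.6]
width: 0.4
grasp_force: 7.6
```

Request:
{"fn": "send_rows", "kwargs": {"targets": [[[0,1,0],[0,0,0],1],[[0,2,0],[0,0,0],1],[[0,3,0],[0,0,0],1],[[0,4,0],[0,0,0],1],[[0,4,0],[0,0,0],1],[[0,4,0],[0,0,0],1]]}}

```text
time_s: 8.57
eef_pos: [562.5, 115.4, 83.9]
orientation: [-179.2, -0.1, 70.0]
force: [-18.5, 11.5, 8.9]
width: 0.9
grasp_force: 10.2
```

```bash
python3 - <<'E'
from bench import *; from h import *
show(observe())
E
```

```text
t 8.575 ab z -58.6 199.1 83.9 rpy [-1.792e+02 -1.000e-01  7.000e+01] F [-18.5  11.5   8.9] w 0.9
```

Request:
{"fn": "send_rows", "kwargs": {"targets": [[[0,0,0],[0,0,0],1],[[0,0,0],[0,0,0],1],[[0,0,0],[0,0,0],1],[[0,0,0],[0,0,0],1],[[0,0,0],[0,0,0],1],[[0,0,0],[0,0,0],1]]}}

```text
time_s: 9.32
eef_pos: [562.5, 115.4, 83.9]
orientation: [-179.2, -0.1, 70.0]
force: [-18.6, 10.4, 9.6]
width: 0.5
grasp_force: 10.2
```

Request:
{"fn": "send_rows", "kwargs": {"targets": [[[-1,-5,0],[0,0,-0.03],1],[[-3,-12,0],[0,0,-0.08],1],[[-6,-20,0],[0,0,-0.13],1],[[-9,-28,0],[0,0,-0.18],1],[[-12,-40,0],[0,0,-0.23],1],[[-14,-52,0],[0,0,-0.27],1],[[-17,-65,0],[0,0,-0.27],1],[[-17,-65,0],[0,0,-0.27],1]]}}

```text
time_s: 10.32
eef_pos: [501.1, 116.1, 84.7]
orientation: [-180.0, -0.0, 85.2]
force: [0.8, 0.6, -0.3]
width: 0.2
grasp_force: 0.0
```

```bash
python3 - <<'E'
from bench import *; from h import *
s=observe();show(s)
a,b,y=pad(-1,0,35)
print(delta(s,np.r_[s["eef_pos"][:2],150],BY)); print(delta(s,bar(a,b,150),BY)); print(bar(a,b,150))
E
```

```text
t 10.325 ab z -119.9 194.9 84.7 rpy [-180.    -0.    85.2] F [ 0.8  0.6 -0.3] w 0.2
(array([  0.1,  -0. , -65.3]), array([-0.   , -0.001, -0.005]))
(array([-384.9,   -2.2,  -65.6]), array([-0.   , -0.001, -0.005]))
[ 466.57242 -267.30558  150.     ]
```

Request:
{"fn": "send_rows", "kwargs": {"targets": [[[0,0,-40],[0,0,0],1],[[0,-2,-70],[0,0,0],1],[[-45,-2,-70],[0,0,0],1],[[-100,-2,-70],[0,0,0],1],[[-155,-2,-70],[0,0,0],1],[[-210,-2,-70],[0,0,0],1],[[-265,-2,-70],[0,0,0],1],[[-320,-2,-70],[0,0,0],1],[[-365,-2,-70],[0,0,0],1],[[-385,-2,-70],[0,0,0],1]]}}

```text
time_s: 11.58
eef_pos: [466.6, -271.6, 155.0]
orientation: [179.9, 0.1, 84.9]
force: [-0.6, -0.2, 0.2]
width: 0.2
grasp_force: 0.0
```

```bash
python3 - <<'E'
from bench import *; from h import *
s=observe();show(s);print(s["joints"].round())
a,b,y=pad(-1,0,35);print(delta(s,bar(a,b,85),BY))
W=cloud(capture("top"));q=W[185:228,230:320].reshape(-1,3);q=q[(q[:,2]>95)&(q[:,2]<128)]
A=(q[:,:2]-mid)@ux;B=(q[:,:2]-mid)@uy
for k in(165,180,195,210,225):
    m=(abs(B-k)<4)&(A<-25);print(k,m.sum(),np.median(A[m]) if m.any() else None)
E
```

```text
t 11.575 ab z -123.6 -194.3 155.0 rpy [1.799e+02 1.000e-01 8.490e+01] F [-0.6 -0.2  0.2] w 0.2
[-17.   9.  49. 105.  -8.  68.  29.]
(array([ 4.5, -0.5, 70. ]), array([ 0.001,  0.002, -0.01 ]))
165 9 -65.22463849660862
180 9 -68.73565053788275
195 9 -72.55616854020165
210 9 -75.95869899762967
225 12 -82.57308291002269
```

The left lever is back fully out. Next, the right one.

Request:
{"fn": "send_rows", "kwargs": {"targets": [[[3,0,35],[0,0,-0.01],1],[[4,0,70],[0,0,-0.01],1],[[4,0,70],[0,0,-0.01],1],[[4,15,70],[0,0,-0.01],1],[[4,28,70],[0,0,-0.01],1],[[4,32,70],[0,0,-0.01],1],[[4,32,70],[0,0,-0.01],1]]}}

```text
time_s: 12.5
eef_pos: [500.1, -266.8, 84.9]
orientation: [180.0, 0.0, 85.7]
force: [-0.3, -0.5, 0.1]
width: 0.4
grasp_force: 0.0
```

```bash
python3 - <<'E'
from bench import *; from h import *
show(observe())
E
```

```text
t 12.5 ab z -90.7 -186.9 84.9 rpy [180.    0.   85.7] F [-0.3 -0.5  0.1] w 0.4
```

Request:
{"fn": "send_rows", "kwargs": {"targets": [[[-3,3,0],[0,0,0],1],[[-5,7,0],[0,0,-0.05],1],[[-7,11,0],[0,0,-0.1],1],[[-9,15,0],[0,0,-0.15],1],[[-11,20,0],[0,0,-0.2],1],[[-11,20,0],[0,0,-0.2],1]]}}

```text
time_s: 13.25
eef_pos: [518.0, -279.1, 84.4]
orientation: [-179.9, -0.1, 97.1]
force: [-1.3, 1.6, 1.2]
width: 0.4
grasp_force: 1.0
```

Request:
{"fn": "send_rows", "kwargs": {"targets": [[[0,1,0],[0,0,-0.01],1],[[0,2,0],[0,0,-0.02],1],[[0,3,0],[0,0,-0.03],1],[[0,4,0],[0,0,-0.04],1],[[0,4,0],[0,0,-0.04],1]]}}

```text
time_s: 13.88
eef_pos: [522.5, -278.9, 84.6]
orientation: [-180.0, 0.0, 99.4]
force: [-2.8, -2.1, -0.3]
width: 0.6
grasp_force: 1.3
```

Request:
{"fn": "send_rows", "kwargs": {"targets": [[[0,1,0],[0,0,-0.01],1],[[0,2,0],[0,0,-0.02],1],[[0,3,0],[0,0,-0.03],1],[[0,4,0],[0,0,-0.04],1],[[0,4,0],[0,0,-0.04],1]]}}

```text
time_s: 14.5
eef_pos: [526.6, -277.9, 84.5]
orientation: [180.0, -0.0, 101.8]
force: [-2.8, -2.6, 1.0]
width: 0.5
grasp_force: 1.4
```

```bash
python3 - <<'E'
from bench import *; from h import *
show(observe())
for th in(.3,.35,.4,.45,.49):print(th,np.round(pad(-1,th),1))
E
```

```text
t 14.5 ab z -63.3 -195.9 84.5 rpy [180.   -0.  101.8] F [-2.8 -2.6  1. ] w 0.5
0.3 [ -61.7 -200.7  102.7]
0.35 [ -56.9 -201.6  105.5]
0.4 [ -52.  -202.4  108.4]
0.45 [ -47.1 -202.9  111.3]
0.49 [ -43.2 -203.1  113.5]
```

Request:
{"fn": "send_rows", "kwargs": {"targets": [[[-2,2,0],[0,0,-0.03],1],[[-3,4,0],[0,0,-0.05],1],[[-5,6,0],[0,0,-0.08],1],[[-6,8,0],[0,0,-0.1],1],[[-6,8,0],[0,0,-0.1],1]]}}

```text
time_s: 15.12
eef_pos: [536.0, -281.4, 84.4]
orientation: [180.0, -0.1, 107.5]
force: [-2.5, 1.6, 1.1]
width: 0.1
grasp_force: 1.3
```

Request:
{"fn": "send_rows", "kwargs": {"targets": [[[-1,2,0],[0,0,-0.02],1],[[-2,4,0],[0,0,-0.04],1],[[-3,6,0],[0,0,-0.06],1],[[-3,6,0],[0,0,-0.06],1]]}}

```text
time_s: 15.62
eef_pos: [542.3, -283.2, 84.4]
orientation: [-180.0, -0.0, 110.9]
force: [-2.8, 1.4, -0.1]
width: 0.6
grasp_force: 1.4
```

```bash
python3 - <<'E'
from bench import *; from h import *
show(observe())
E
```

```text
t 15.625 ab z -47.3 -199.9 84.4 rpy [-180.    -0.   110.9] F [-2.8  1.4 -0.1] w 0.6
```

The right lever is well past the firm range with only the spring pushing back, so it is the soft one. I'll press on until the tip meets the grip.

Request:
{"fn": "send_rows", "kwargs": {"targets": [[[-1,1,0],[0,0,-0.01],1],[[-1,2,0],[0,0,-0.02],1],[[-1,3,0],[0,0,-0.03],1],[[-1,4,0],[0,0,-0.04],1],[[-1,4,0],[0,0,-0.04],1]]}}

```text
time_s: 16.25
eef_pos: [546.2, -283.8, 84.7]
orientation: [-180.0, 0.1, 113.2]
force: [-3.6, -2.1, -0.4]
width: 0.0
grasp_force: 1.7
```

Request:
{"fn": "send_rows", "kwargs": {"targets": [[[0,1,0],[0,0,0],1],[[0,2,0],[0,0,0],1],[[0,3,0],[0,0,0],1],[[0,3,0],[0,0,0],1]]}}

```text
time_s: 16.75
eef_pos: [546.8, -283.6, 84.4]
orientation: [-179.8, 0.0, 113.1]
force: [-7.6, -3.4, 1.9]
width: 0.3
grasp_force: 4.0
```

Request:
{"fn": "send_rows", "kwargs": {"targets": [[[0,1,0],[0,0,0],1],[[0,2,0],[0,0,0],1],[[0,3,0],[0,0,0],1],[[0,3,0],[0,0,0],1]]}}

```text
time_s: 17.25
eef_pos: [547.0, -283.6, 84.3]
orientation: [-179.6, -0.1, 113.0]
force: [-13.1, -4.6, 3.9]
width: 0.5
grasp_force: 6.8
```

```bash
python3 - <<'E'
from bench import *; from h import *
show(observe())
E
```

```text
t 17.25 ab z -42.5 -199.9 84.3 rpy [-1.796e+02 -1.000e-01  1.130e+02] F [-13.1  -4.6   3.9] w 0.5
```

Request:
{"fn": "send_rows", "kwargs": {"targets": [[[0,0,0],[0,0,0],1],[[0,0,0],[0,0,0],1],[[0,0,0],[0,0,0],1],[[0,0,0],[0,0,0],1],[[0,0,0],[0,0,0],1],[[0,0,0],[0,0,0],1]]}}

```text
time_s: 18.0
eef_pos: [547.0, -283.6, 84.3]
orientation: [-179.6, -0.1, 113.0]
force: [-12.6, -5.0, 3.8]
width: 0.3
grasp_force: 6.7
```

```bash
python3 - <<'E'
from bench import *; from h import *
show(observe())
a=capture("top")["img"][150:275,210:440,::-1];b=capture("side")["img"][140:300,230:420,::-1]
cv2.imwrite("pics/end.png",np.vstack([cv2.resize(a,(460,250)),cv2.resize(b,(460,340))]))
E
```

```text
t 18.0 ab z -42.6 -199.9 84.3 rpy [-1.796e+02 -1.000e-01  1.130e+02] F [-12.6  -5.    3.8] w 0.3
```

View pics/end.png

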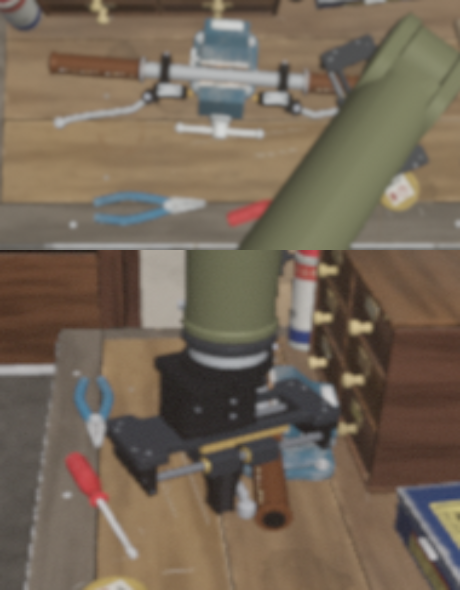

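The left lever is fully out, with its tip at (58,122). The shut fingers hold the right lever in, with its tip against the grip at about (245,505). The loose things I can see in the two views haven't moved. Handing in.

```bash
python3 -c "
from bench import *
print(hand_in())"
```

```text
the job is handed in; nothing more can be done
None
```

The right lever is the soft one: it came right in to its grip and is still held there at about 14 N for you to strap down, while the left lever stopped firmly well short of the bar and is fully out again; the job is handed in.

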